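Dial open the spacer safe and add a spacer ring to its column

TASK

Unlock the grey spacer safe by turning its dial by the orange spinner: clockwise, past red once and stopping on red the second time the white pointer reaches it; then anticlockwise, past yellow once and stopping on yellow the second time; then clockwise straight to blue - pause about half a second on each colour and do not overrun red or yellow. Only then slide the blue cover fully open and drop the loose silver spacer ring into the tube beneath it, so that it lies flat on the gold ring already in there, in one column. Leave the dial on blue and the cover open, and do not disturb the bottle, the jar or the hub.

Things in the scene. Friction and masses are not known exactly. Their poses are not given: they have to be found in the camera images.
- safe: Grey steel block safe standing fixed on the bench, 200 (x) x 260 (y) x 110 (z) mm. Origin: centre of its underside. Its x axis points roughly away from the robot, its z up; the flat top deck is at z = 110 mm. The dial is on its +y half, the blue cover on its -y half.
- dial_centre (a point): Point on the deck on the dial's upright axis, in the safe at x = 0, y = +65 mm; axes parallel to the safe's. The dial is a black disc of 94 mm diameter, its top 14 mm above the deck, with a 20 mm boss to 16 mm above the deck and a white radial pointer line under the spinner. On the deck round it, 60 mm from the axis, are a red, a yellow and a blue mark, each 20 x 11 mm.
- red_mark (a point): Centre of the red mark, in the safe's +x direction from the dial's axis (dial angle 0).
- yellow_mark (a point): Centre of the yellow mark, 2.083 rad (119 degrees) clockwise from red.
- blue_mark (a point): Centre of the blue mark, 4.283 rad (245 degrees) clockwise from red.
- dial (a joint): Dial angle in rad over whole turns, growing clockwise from above; stays where left (friction 0.05 N m). Pointer and spinner stand in the safe's direction (x, y) = (cos q, -sin q). Starts between -3.8 and -0.4, so clockwise arrivals at red are at 0 and 6.283; from there anticlockwise arrivals at yellow are at 2.083 and -4.2; blue is then next reached clockwise at -2.0.
- spinner_mid (a point): Mid-height of the orange spinner, a free-turning upright round grip 18 mm in diameter and 38 mm high standing on the dial 34 mm from its axis; this point is 36 mm above the deck, its foot is 16 and its top 54 mm above the deck. Because it spins freely, the hand need not turn as it carries the spinner round.
- cover (a joint): Position of the blue cover in m: 0 shut over the tube, 0.085 fully open (a stop); it slides along the safe's +x axis with about 2 N of friction and stays where left. Nothing but the rules holds it shut: the dial must be set first.
- cover_grip (a point): Middle of the black grip fin on the cover, 28 mm above the deck. The fin is 12 mm thick along the safe's x, 50 mm long along its y, from 6 to 42 mm above the deck. The cover is a 90 x 90 x 5 mm plate centred under it, lying 1 mm above the deck; it is centred over the tube when shut.
- tube_mouth (a point): Centre of the tube's open mouth, level with the deck, in the safe at x = -45, y = -65 mm. The tube is round, 64 mm in diameter with a 3 mm chamfer at the mouth, 45 mm deep, closed below. The gold ring lies in its lower 18 mm; both rings fill 36 mm.
- tube_floor (a point): Centre of the tube's floor, 45 mm below the mouth; axes parallel to the safe's.
- silver_ring_centre (a point): Centre, half-way up, of the loose silver (aluminium) spacer ring lying flat on the bench: 62 mm outside and 36 mm inside diameter, 18 mm thick, about 100 g; z is the ring's axis.
- silver_ring: The silver ring; origin at the centre of its underside, 9 mm below its centre.
- gold_ring_centre (a point): Centre, half-way up, of the gold (brass coloured) spacer ring of the same size, which lies flat on the tube's floor from the start, hidden until the cover is open. Leave it there.
- gold_ring: The gold ring; origin at the centre of its underside, 9 mm below its centre.
- oil_bottle: Bystander: green bottle, 60 mm diameter, 170 mm high, standing; origin at the centre of its underside, z up.
- grease_jar: Bystander: amber jar, about 66 mm diameter, 80 mm high, standing; origin at the centre of its underside, z up.
- hub: Bystander: dark steel bicycle wheel hub standing on its end, flanges 66 mm (below) and 52 mm (above) across, 108 mm high; origin at the centre of its underside, z up.
There are look-alikes about, which are no part of the job. Several things look just like the silver_ring: the one meant starts nearest to the robot's base.

How it is judged:
By the outcome, as a careful person would: the job done as asked, in the order asked, and still so for the second after the job is handed in, with the robot touching nothing.
It also fails if it takes over 72 s, if anything falls off the work surface, if the arm or the gripper's body presses on something with over 40 N, if the wrist force passes 120 N, or if a joint passes its speed limit or range.

ROBOT

A 6-joint arm with a two-finger parallel gripper is mounted at the origin on the work surface. World frame = base frame: x ahead of the robot, y to its left, z up, the work surface at z = 0. Lengths are in m, angles in rad, forces in N, time in s.
With the tool pointing down it reaches from about 0.4 to 0.825 m from the base axis. Payload 7 kg.
Tool frame: the origin (TCP) lies between the finger pads; the fingertips stand 8 mm ahead of it and the grasp point (between the pads) lies 11 mm behind it (arm.finger_overhang is the distance from the TCP to the fingertips, in m); z points along the fingers, y is the line along which they close (so a half turn about z gives the same grasp; the last joint's range is limited). The gripper opens to 88 mm and grips with 3 to 60 N. Pads are 19 mm wide; open, the fingers measure 130 mm over their backs; the gripper's body (78 mm by 193 mm) begins 47 mm behind the grasp point.
Start: joints at [1.442, 0.359, 0.012, 0, -1.224, -0.288], TCP at [0.273, 0.617, 0.198] pointing down, gripper open.
Joint ranges: [-3.07, 3.07], [-1.43, 2.12], [-1.02, 1.25], [-3.03, 1.67], [-3.05, -0], [-3.03, 3.03]. Speed limits (rad/s): [2.39, 2.39, 3.01, 3.14, 3.14, 3.14].

INTERFACE

Orientations are given as [roll, pitch, yaw] about the fixed x, y, z axes, in that order (R = Rz(yaw) Ry(pitch) Rx(roll)).
In Python, from station import arm gives the robot as it stands.
- The arm moves only by the tool move_arm, never from a script. Its argument "rows" is text: rows parted by semicolons, each of 7 numbers parted by spaces: the turn, a rotation vector about the tool's x, y, z in degrees, then the shift along the tool's x, y, z in m, then the finger opening in m, from 0 to 0.0876. A call has 1 to 8 rows; each row shifts and turns the commanded pose from where the row before left it, along the tool's axes as they then stand; what a row does not reach is not made up. A row lasts 1/8 s, in which the tool goes at most 62.5 mm and 10.7 degrees, less where a joint would pass 70% of its speed; a pose out of reach is approached as far as the arm can. A call is refused whole if a number of a shift passes 0.0625 or a number of a turn 10.7, either way. A call with a gripper value outside its range is refused whole. The fingers move at their own pace and stop on an object; "squeeze" is the grip in N (left out, the last holds). Time passes only in rows, so rows that do not move let the fingers close. It gives the time, the measured TCP pose, the force, the opening and the grip force at its end, in the units of the state.
- arm.get_state(): the state, without advancing time (a new reading comes with each control period).
- arm.grab_frame(name): name is "scene" or "top"; returns (picture, depth): 400x640x3 uint8, blue, green, red; 400x640 float32, m along the optical axis (not along the pixel's ray), 0 where there is no reading.
- arm.camera_model(name): a dict with "mtx" (3x3 intrinsics, pixels), "camera_from_world" (4x4, takes a point from world to camera coordinates). Camera axes: x right, y down, z forward; pixel columns grow to the right and rows downward; lengths in m; the calibration is good to about 2 mm. A picture is of the moment at which its call begins. camera_model takes no time and is no camera call.
- arm.job_done(): hands the job in; it is judged then, once.
The state is a dict: "t": time; "q": joint angles; "qd": joint speeds; "joint_efforts": joint torques, N m; "eef_pos": TCP position; "ee_rot": TCP orientation; "force": force on the tool from outside, world axes, zero at the start; "moment": the same for the moment, N m; "width": finger opening in m; "gripper_force": force on a finger pad.
Only numpy, scipy, OpenCV 4.12 (cv2) and the standard library are available. Lean on these libraries where they do the work, as an engineer would, in place of code of your own. Each camera call takes 0.05 s, during which the arm holds its last target. There are 200 camera calls.

## Working session

There is one attempt and no reset: what is moved stays moved. The work goes in short steps, Python scripts to look and compute and a tool call to move; the robot and the scene stay as the last step left them, time stands still between calls to the robot, and variables do not carry over. Pictures are saved under pics/ and viewed, at most 10 in all, crops included, and the job is handed in when it is done.

Besides the shell and the picture viewer there is one more tool, called after "Emit:" as name(argument=value, ...) on one line, values as JSON. move_arm: Moves the arm, as the interface text tells. Its arguments: {"type":"object","properties":{"rows":{"type":"string"},"squeeze":{"type":"number"}},"required":["rows"]}

```bash
ls; mkdir -p pics; python3 - <<'E'
from station import arm
import cv2,numpy as np
for n in ("scene","top"):
    p,d=arm.grab_frame(n); cv2.imwrite(f"pics/{n}0.png",p); np.save(f"{n}0.npy",d)
    m=arm.camera_model(n); print(n,np.round(m["mtx"],1).tolist(),np.round(m["camera_from_world"],3).tolist())
s=arm.get_state(); print(s)
E
```

```text
pics
scene [[373.4, 0.0, 320.0], [0.0, 373.4, 205.6], [0.0, 0.0, 1.0]] [[-0.804, 0.594, 0.018, 0.353], [0.418, 0.587, -0.693, -0.179], [-0.422, -0.551, -0.72, 1.41], [0.0, 0.0, 0.0, 1.0]]
top [[422.9, 0.0, 321.2], [0.0, 422.9, 207.0], [0.0, 0.0, 1.0]] [[-0.013, -1.0, 0.014, 0.059], [-0.995, 0.012, -0.096, 0.49], [0.095, -0.016, -0.995, 1.511], [0.0, 0.0, 0.0, 1.0]]
{'t': 0.1, 'q': array([ 1.44208396e+00,  3.59323790e-01,  1.11451408e-02, -3.05280649e-04,
       -1.22410675e+00, -2.88125009e-01]), 'qd': array([ 0.00025121, -0.00071313,  0.0042669 ,  0.00095003,  0.00054854,
        0.00229227]), 'joint_efforts': array([-1.55193175e-03, -5.84165168e+01,  2.93751329e+01,  7.01565877e+00,
        1.01446323e-02, -4.79918594e-05]), 'eef_pos': array([0.27310687, 0.61675072, 0.19730916]), 'ee_rot': array([ 3.14008340e+00, -1.47999339e-04, -4.16941208e-01]), 'force': array([-0.38487026,  0.08743082,  0.54663972]), 'moment': array([-0.03909605,  0.0202784 , -0.01280102]), 'gripper_force': 0.0, 'width': 0.08754924140098627}
```

View pics/top0.png

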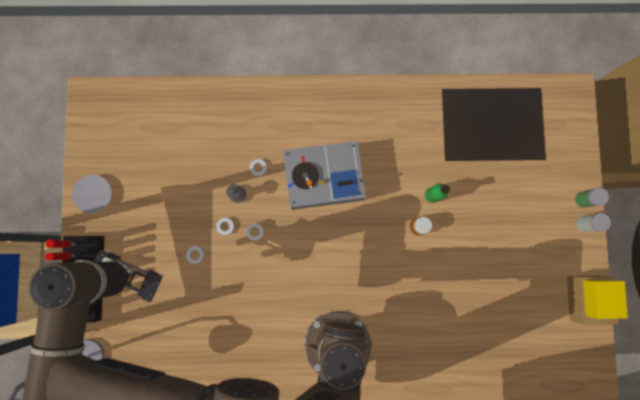

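View pics/scene0.png

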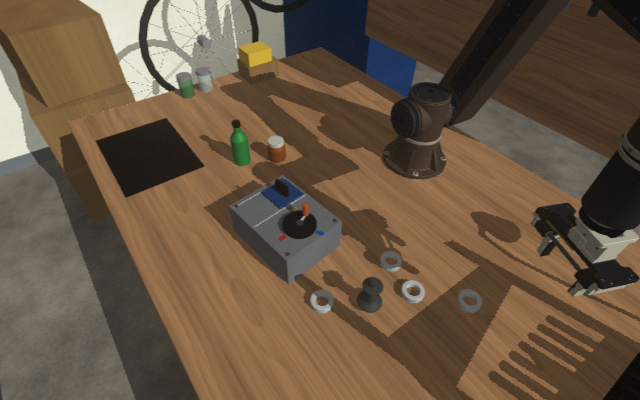

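The top view shows the safe at about (325,175). Its dial is at (305,176) and the blue cover at (345,184). There are four ring candidates, at (258,167), (225,226), (255,232) and (195,255). The hub is at (237,193), the bottle at (437,193) and the jar at (422,226). Next I'll measure each ring's distance from the base and check crops.

```bash
cat > h.py <<'E'
import numpy as np,cv2
from station import arm
def unproj(n,u,v,z):
    m=arm.camera_model(n);T=np.linalg.inv(m["camera_from_world"]);r=T[:3,:3]@np.linalg.inv(m["mtx"])@[u,v,1]
    return T[:3,3]+r*(z-T[2,3])/r[2]
def proj(n,P):
    m=arm.camera_model(n);c=m["camera_from_world"]@np.r_[P,1];p=m["mtx"]@c[:3];return p[:2]/p[2]
def cloud(n,d):
    m=arm.camera_model(n);T=np.linalg.inv(m["camera_from_world"]);v,u=np.mgrid[:400,:640]
    r=np.stack([u,v,np.ones_like(u)],-1)@np.linalg.inv(m["mtx"]).T*d[...,None]
    return r@T[:3,:3].T+T[:3,3]
def crop(n,p,u0,v0,u1,v1,k,f):
    cv2.imwrite(f,cv2.resize(p[v0:v1,u0:u1],None,fx=k,fy=k,interpolation=cv2.INTER_CUBIC))
E
python3 - <<'E'
from h import *
for u,v in ((258,167),(225,226),(255,232),(195,255)):
    P=unproj("top",u,v,.018);print(u,v,P.round(3),np.hypot(*P[:2]).round(3))
p=cv2.imread("pics/top0.png");crop("top",p,180,130,370,270,4,"pics/c1.png")
p=cv2.imread("pics/scene0.png");crop("scene",p,220,165,490,320,2.9,"pics/c2.png")
C=cloud("top",np.load("top0.npy"))
for n in("top","scene"):
    C=cloud(n,np.load(n+"0.npy"));D=C.reshape(-1,3)
    s=(abs(D[:,2]-.11)<.006)&(D[:,0]>.4)&(D[:,0]<.75)&(abs(D[:,1])<.35)
    print(n,s.sum(),D[s].mean(0).round(4),cv2.minAreaRect(D[s][:,:2].astype(np.float32)))
E
```

```text
258 167 [0.641 0.283 0.018] 0.701
225 226 [0.427 0.402 0.018] 0.586
255 232 [0.404 0.293 0.018] 0.499
195 255 [0.324 0.508 0.018] 0.602
top 3134 [0.6012 0.0364 0.1111] ((0.599675714969635, 0.003640413284301758), (0.21880657970905304, 0.6969501972198486), 2.5437402725219727)
scene 3804 [0.6134 0.0479 0.1104] ((0.602631688117981, 0.00261002779006958), (0.21761851012706757, 0.6993857026100159), 2.711522340774536)
```

View pics/c1.png

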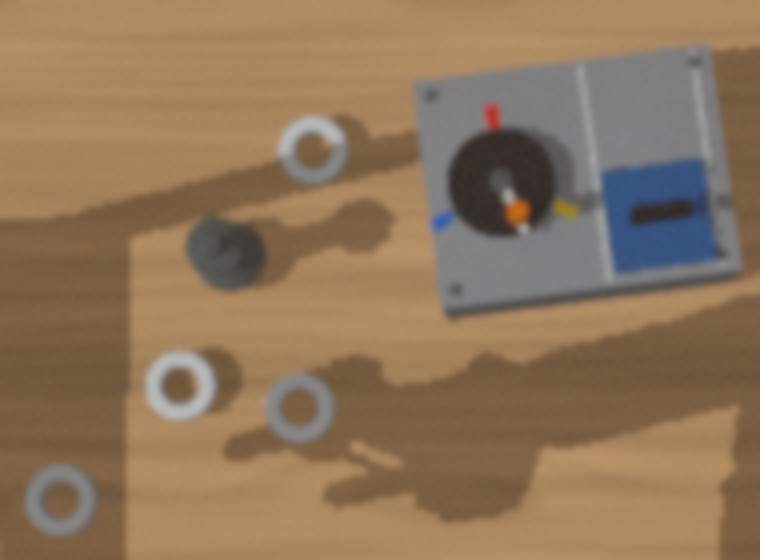

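View pics/c2.png

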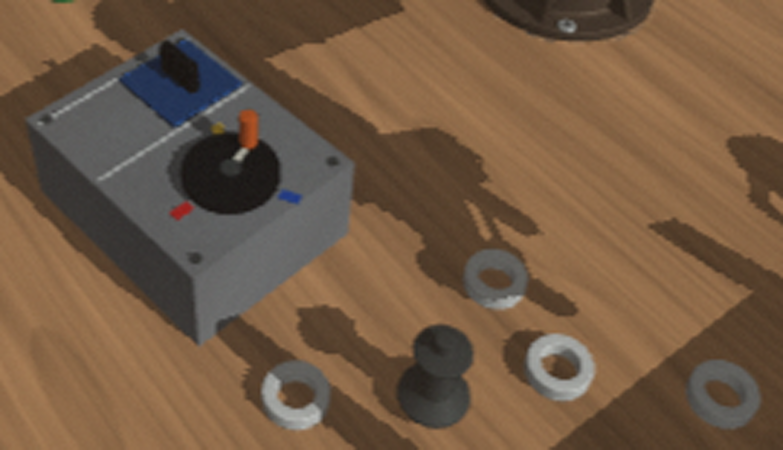

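```bash
python3 - <<'E'
from h import *
g=np.mgrid
for n in("top","scene"):
    p=cv2.imread(f"pics/{n}0.png");C=cloud(n,np.load(n+"0.npy"));
    m=(abs(C[...,2]-.112)<.008)&(C[...,0]>.45)&(C[...,0]<.75)&(C[...,1]<.22)&(C[...,1]>-.15)
    k,l,st,_=cv2.connectedComponentsWithStats(m.astype(np.uint8));i=1+st[1:,4].argmax()
    D=C[l==i];(c,w,a)=cv2.minAreaRect(D[:,:2].astype(np.float32));print(n,"deck z",np.median(D[:,2]).round(4),c,w,a)
    # deck edges by colour at fixed z: subpixel mask
    hsv=cv2.cvtColor(p,cv2.COLOR_BGR2HSV).astype(int)
    roi=cv2.dilate((l==i).astype(np.uint8),np.ones((9,9)))>0
    for nm,lo,hi,z in(("red",(0,150,90),(8,255,255),.111),("red2",(172,150,90),(180,255,255),.111),("yel",(20,120,80),(35,255,255),.111),("blue",(105,120,60),(125,255,255),.111),("orange",(9,170,120),(18,255,255),.146)):
        q=cv2.inRange(hsv.astype(np.uint8),lo,hi)*roi.astype(np.uint8)
        kk,ll,s2,cc=cv2.connectedComponentsWithStats(q)
        for j in range(1,kk):
            if s2[j,4]>5: print(" ",nm,s2[j].tolist(),cc[j].round(1),unproj(n,*cc[j],z).round(4))
    # ring: bench-height plane
    u0,v0=proj(n,[.404,.293,.018])
    m=(C[...,2]>.008)&(C[...,2]<.03)&(np.hypot(C[...,0]-.404,C[...,1]-.293)<.045)
    D=C[m];print("ring",m.sum(),D.mean(0).round(4),cv2.minEnclosingCircle(D[:,:2].astype(np.float32)))
    for c,nm in(((.57,.33),"hub"),((.55,-.14),"bottle"),((.43,-.1),"jar")):
        m=(C[...,2]>.03)&(C[...,2]<.25)&(np.hypot(C[...,0]-c[0],C[...,1]-c[1])<.08)
        m&=~((C[...,1]>-.09)&(C[...,1]<.2)&(C[...,0]>.48))
        D=C[m];print(nm,m.sum(),D.mean(0).round(3),D.min(0).round(3),D.max(0).round(3))
E
```

```text
top deck z 0.1118 (0.5979681015014648, 0.04365779459476471) (0.20129960775375366, 0.26074016094207764) 6.854773998260498
  red [302, 157, 2, 5, 9] [302.6 158.8] [0.6506 0.1168 0.111 ]
  yel [319, 180, 5, 4, 15] [320.8 181.7] [0.5698 0.0548 0.111 ]
  blue [331, 171, 28, 26, 499] [343.8 183.6] [ 0.5623 -0.0241  0.111 ]
  blue [289, 184, 4, 3, 8] [290.2 184.9] [0.5601 0.1599 0.111 ]
  orange [307, 181, 5, 5, 12] [309.6 183.3] [0.5593 0.0931 0.146 ]
ring 168 [0.4039 0.2944 0.0185] ((0.4053371548652649, 0.2905091345310211), 0.04276198893785477)
hub 187 [0.541 0.356 0.09 ] [0.519 0.332 0.03 ] [0.565 0.381 0.113]
bottle 22 [ 0.533 -0.093  0.102] [ 0.513 -0.097  0.034] [ 0.567 -0.09   0.117]<stdin>:23: RuntimeWarning: Mean of empty slice.
  ret = um.true_divide(
Traceback (most recent call last):
ValueError: zero-size array to reduction operation minimum which has no identity
```

```bash
python3 - <<'E'
from h import *
for n in("scene",):
    p=cv2.imread(f"pics/{n}0.png");C=cloud(n,np.load(n+"0.npy"));
    m=(abs(C[...,2]-.112)<.006)&(C[...,0]>.45)&(C[...,0]<.75)&(C[...,1]<.22)&(C[...,1]>-.15)
    k,l,st,_=cv2.connectedComponentsWithStats(m.astype(np.uint8));i=1+st[1:,4].argmax()
    D=C[l==i];(c,w,a)=cv2.minAreaRect(D[:,:2].astype(np.float32));print(n,"deck z",np.median(D[:,2]).round(4),c,w,a)
    hsv=cv2.cvtColor(p,cv2.COLOR_BGR2HSV)
    roi=(cv2.dilate((l==i).astype(np.uint8),np.ones((9,9)))>0).astype(np.uint8)
    for nm,lo,hi,z in(("red",(0,150,90),(8,255,255),.111),("red2",(172,150,90),(180,255,255),.111),("yel",(20,120,80),(35,255,255),.111),("blue",(105,120,60),(125,255,255),.111),("orange",(3,170,120),(18,255,255),.146)):
        kk,ll,s2,cc=cv2.connectedComponentsWithStats(cv2.inRange(hsv,lo,hi)*roi)
        for j in range(1,kk):
            if s2[j,4]>5: print(" ",nm,s2[j].tolist(),cc[j].round(1),unproj(n,*cc[j],z).round(4))
# ring in both: sum annulus pixels by depth z>.008, and compare to model reprojection
for n in("top","scene"):
    p=cv2.imread(f"pics/{n}0.png");C=cloud(n,np.load(n+"0.npy"));
    m=(C[...,2]>.012)&(C[...,2]<.024)&(np.hypot(C[...,0]-.404,C[...,1]-.293)<.043)
    v,u=np.nonzero(m);k,l,st,cc=cv2.connectedComponentsWithStats(m.astype(np.uint8));print(n,st[:,4],C[m].mean(0).round(4),unproj(n,st[1,0]+st[1,2]/2-.5,st[1,1]+st[1,3]/2-.5,.018).round(4))
print("bottle",unproj("top",434,195,.1),"jar",unproj("top",422,226,.08))
E
```

```text
scene deck z 0.1105 (0.600132405757904, 0.04269760102033615) (0.20234832167625427, 0.2629880905151367) 6.681379795074463
  red [279, 235, 7, 6, 23] [282.2 237.3] [0.6515 0.1153 0.111 ]
  yel [293, 208, 4, 3, 12] [294.5 209. ] [0.5675 0.0483 0.111 ]
  blue [262, 179, 41, 29, 464] [282.2 194.8] [ 0.565  -0.0208  0.111 ]
  blue [316, 231, 8, 4, 22] [319.7 232.4] [0.5605 0.1598 0.111 ]
  orange [303, 203, 6, 13, 57] [305.8 208.9] [0.5597 0.0941 0.146 ]
top [255858    142] [0.4038 0.2941 0.0183] [0.4036 0.2935 0.018 ]
scene [255770    230] [0.4094 0.2951 0.0174] [0.41   0.2973 0.018 ]
bottle [ 0.52072893 -0.33732295  0.1       ] jar [ 0.41470527 -0.29676193  0.08      ]
```

The candidates stand 0.701, 0.586, 0.499 and 0.602 m from the base. I choose the ring at (255,232), 0.499 m away at about (0.405, 0.294), and both crops confirm it is a free-lying plain ring. The safe is at (0.599, 0.0436) with yaw 0.1185, and the dial starts at about -3.45. I move above the spinner first.

Emit:
move_arm(rows="0 0 9.88 0 0 -0.009 0.0876;0 0 9.88 0 0 -0.009 0.0876;0 0 9.88 0 0 -0.009 0.0876;0 0 9.88 0 0 -0.009 0.0876;0 0 9.88 0 0 -0.009 0.0876;0 0 9.88 0 0 -0.009 0.0876;0 0 0 0.0461 -0.0186 0 0.0876;0 0 0 0.0461 -0.0186 0 0.0876", squeeze=15)

```text
t: 1.1
eef_pos: [0.3212, 0.529, 0.2513]
ee_rot: [3.141, -0.001, -1.45]
force: [2.6, -0.8, -0.1]
width: 0.0876
gripper_force: 0.0
```

Emit:
move_arm(rows="0 0 0 0.0461 -0.0186 0 0.0876;0 0 0 0.0461 -0.0186 0 0.0876;0 0 0 0.0461 -0.0186 0 0.0876;0 0 0 0.0461 -0.0186 0 0.0876;0 0 0 0.0461 -0.0186 0 0.0876;0 0 0 0.0461 -0.0186 0 0.0876;0 0 0 0.0461 -0.0186 0 0.0876;0 0 0 0.0461 -0.0186 0 0.0876")

```text
t: 2.1
eef_pos: [0.5132, 0.1801, 0.252]
ee_rot: [3.141, 0.0, -1.451]
force: [0.4, 0.4, -0.7]
width: 0.0874
gripper_force: 0.0
```

Emit:
move_arm(rows="0 0 0 0.0461 -0.0186 0 0.0876;0 0 0 0.0461 -0.0186 0 0.0876;0 0 0 0 0 0 0.0876;0 0 0 0 0 0 0.0876")

```text
t: 2.6
eef_pos: [0.5605, 0.0943, 0.2517]
ee_rot: [3.141, -0.0, -1.452]
force: [0.1, -0.3, -0.3]
width: 0.0877
gripper_force: 0.0
```

Emit:
move_arm(rows="0 0 0 0.0006 0.001 0.028 0.06;0 0 0 0 0 0.028 0.04;0 0 0 0 0 0.028 0.04;0 0 0 0 0 0.0285 0.04;0 0 0 0 0 0 0.03;0 0 0 0 0 0 0.03")

```text
t: 3.35
eef_pos: [0.5603, 0.0947, 0.1409]
ee_rot: [-3.14, 0.0, -1.45]
force: [0.3, 0.5, 0.3]
width: 0.0336
gripper_force: 0.0
```

```bash
python3 - <<'E'
from h import *
p,d=arm.grab_frame("scene");q,_=arm.grab_frame("top")
a=cv2.resize(p[150:270,230:370],None,fx=4,fy=4,interpolation=2);b=cv2.resize(q[130:250,260:380],None,fx=4,fy=4,interpolation=2)[:,:230*1]
cv2.imwrite("pics/g1.png",np.hstack([a,cv2.resize(q[150:210,280:340],None,fx=4,fy=4)[:,:240].repeat(2,0)[:480]]))
E
```

```text
(no output)
```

View pics/g1.png

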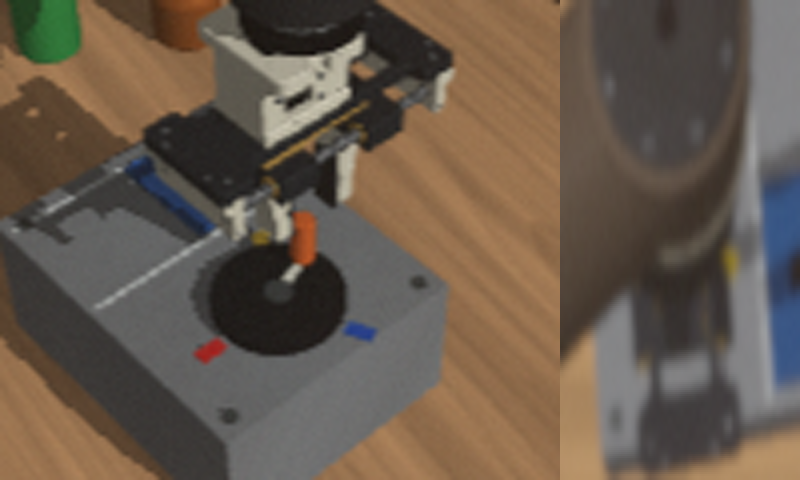

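```bash
python3 - <<'E'
from h import *
e=arm.get_state()["eef_pos"];print(e)
for z in(.126,.133,.146,.164):
    c=proj("scene",[e[0],e[1],z]);print(z,c.round(1),((c-[230,150])*4).round(0))
E
```

```text
[0.56061849 0.09451834 0.14121429]
0.126 [305.7 214.1] [303. 256.]
0.133 [305.7 212.4] [303. 250.]
0.146 [305.6 209.1] [303. 237.]
0.164 [305.6 204.5] [302. 218.]
```

```bash
python3 - <<'E'
from h import *
p,d=arm.grab_frame("scene");C=cloud("scene",d)
cv2.imwrite("pics/g2.png",np.hstack([cv2.resize(p[150:230,270:350],None,fx=7,fy=7,interpolation=2)]))
for (x,y) in((280,215),(283,232),(270,225),(237,220),(345,190),(335,190),(303,240),(300,220)):
    u,v=230+x//4,150+y//4;print((x,y),p[v,u],C[v,u].round(3))
e=np.array(arm.get_state()["eef_pos"]);
m=(np.linalg.norm(C[...,:2]-e[:2],axis=-1)<.06)&(C[...,2]<.2)&(C[...,2]>.128);D=C[m]
for z in np.arange(.128,.2,.008):
    k=abs(D[:,2]-z)<.004
    if k.any():
        S=(D[k]-e)[:,:2];X=S@[.993,.118];Y=S@[-.118,.993];print(round(z,3),k.sum(),"X",X.min().round(3),X.max().round(3),"Y",Y.min().round(3),Y.max().round(3))
E
```

```text
(280, 215) [159 179 184] [0.586 0.106 0.195]
(283, 232) [150 168 173] [0.587 0.107 0.177]
(270, 225) [78 86 91] [0.593 0.102 0.185]
(237, 220) [154 173 178] [0.641 0.143 0.251]
(345, 190) [160 179 184] [0.53  0.099 0.179]
(335, 190) [69 76 80] [0.539 0.098 0.183]
(303, 240) [ 35  72 151] [0.566 0.099 0.15 ]
(300, 220) [ 38  79 167] [0.563 0.095 0.164]
0.128 11 X -0.005 0.055 Y -0.023 0.047
0.136 14 X -0.006 0.011 Y -0.005 0.007
0.144 15 X -0.005 0.01 Y -0.005 0.006
0.152 10 X -0.006 0.012 Y -0.005 0.007
0.16 21 X -0.005 0.013 Y -0.008 0.009
0.168 16 X -0.016 0.019 Y -0.01 0.007
0.176 34 X -0.03 0.032 Y -0.011 0.011
0.184 40 X -0.031 0.033 Y -0.011 0.011
0.192 33 X -0.03 0.033 Y -0.008 0.011
```

View pics/g2.png

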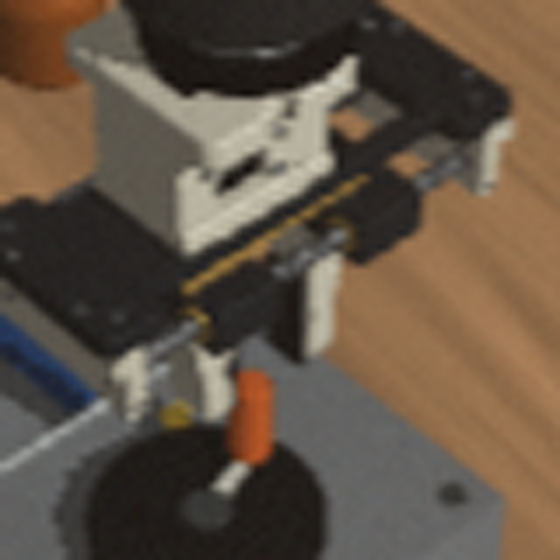

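```bash
python3 - <<'E'
from h import *
print(arm.finger_overhang,[x for x in dir(arm) if x[0]!="_"]);s=arm.get_state();print(s["eef_pos"],s["q"],s["t"],s["force"],s["width"])
E
```

```text
0.008 ['Unreachable', 'camera_model', 'finger_overhang', 'get_state', 'grab_frame', 'job_done']
[0.56054278 0.09439563 0.14107969] [ 5.11189119e-01  2.27851957e-01 -3.09695073e-01  2.79254113e-04
 -1.03096794e+00 -3.91421947e-01] 3.5 [ 0.63685081 -0.22558899 -0.27504756] 0.030315454225759337
```

```bash
python3 - <<'E'
from h import *
C=cloud("scene",np.load("scene0.npy"));e=np.array([.2731,.6168,.1973]);w=-.417
D=C.reshape(-1,3)-e;D=np.c_[D[:,:2]@np.array([[np.cos(w),np.sin(w)],[np.sin(w),-np.cos(w)]]).T,D[:,2]]
for z in np.arange(-.03,.1,.01):
    k=(abs(D[:,2]-z)<.005)&(np.hypot(D[:,0],D[:,1])<.1)
    if k.any():print(round(z,3),k.sum(),"x",D[k,0].min().round(3),D[k,0].max().round(3),"y",np.sort(D[k,1])[::max(1,k.sum()//6)].round(3))
for dz in(-.008,0,.011):
  for s in(-.044,.044):print(dz,s,proj("scene",e+[np.sin(w)*s,-np.cos(w)*s,dz]).round(1))
E
```

```text
0.03 39 x -0.008 0.014 y [-0.059 -0.054 -0.048  0.044  0.045  0.046  0.057]
0.04 95 x -0.01 0.015 y [-0.06  -0.059 -0.054 -0.046  0.045  0.049  0.058]
0.05 85 x -0.009 0.016 y [-0.061 -0.058 -0.049  0.044  0.045  0.052  0.061]
0.06 88 x -0.01 0.015 y [-0.062 -0.059 -0.051  0.044  0.045  0.052  0.06 ]
0.07 71 x -0.004 0.016 y [-0.063 -0.055 -0.045  0.045  0.048  0.054  0.06 ]
0.08 34 x -0.01 0.014 y [0.044 0.048 0.048 0.049 0.051 0.054 0.058]
0.09 17 x -0.02 0.022 y [-0.088 -0.087 -0.087  0.048  0.048  0.048  0.048  0.048  0.049]
-0.008 -0.044 [562.5 298.8]
-0.008 0.044 [537.2 264.9]
0 -0.044 [564.4 296.8]
0 0.044 [538.7 262.9]
0.011 -0.044 [567.  294.1]
0.011 0.044 [540.9 260. ]
```

The pictures and the stated tool geometry disagree. In both the start frame and this one, the fingertips appear about 28 mm behind the reported TCP, not 8 mm ahead of it. Closing the fingers here will show which is true.

Emit:
move_arm(rows="0 0 0 0 0 0 0.012;0 0 0 0 0 0 0.012;0 0 0 0 0 0 0.012", squeeze=10)

```text
t: 3.88
eef_pos: [0.5599, 0.0938, 0.1398]
ee_rot: [-3.141, 0.0, -1.452]
force: [-0.2, -0.4, 0.0]
width: 0.0124
gripper_force: 0.0
```

The fingers closed on air, so the pictures are right: the tips are at TCP z + 0.028 and the grasp point at about TCP z + 0.047. I reopen, descend to TCP z 0.106 and grip.

Emit:
move_arm(rows="0 0 0 0 0 0 0.045;0 0 0 0 0 0 0.045;0 0 0 0 0 0 0.045;0 0 0 0 0 0 0.045;0 0 0 0 0 0.012 0.045;0 0 0 0 0 0.012 0.045;0 0 0 0 0 0.01 0.045;0 0 0 0 0 0 0.045")

```text
t: 4.88
eef_pos: [0.5591, 0.0935, 0.1043]
ee_rot: [3.139, -0.001, -1.451]
force: [-0.2, -0.0, -0.0]
width: 0.0453
gripper_force: 0.0
```

Emit:
move_arm(rows="0 0 0 0 0 0 0.012;0 0 0 0 0 0 0.012;0 0 0 0 0 0 0.012;0 0 0 0 0 0 0.012")

```text
t: 5.38
eef_pos: [0.5608, 0.0943, 0.1061]
ee_rot: [-3.14, 0.001, -1.451]
force: [3.1, 1.7, -1.1]
width: 0.0176
gripper_force: 10.0
```

```bash
python3 - <<'E'
from h import *
s=arm.get_state();print(s)
import math
c=np.array([.5914,.1081]);d=(s["eef_pos"][:2]-c);X=d@[.993,.118];Y=d@[-.118,.993];print(X,Y,np.hypot(X,Y),math.atan2(-Y,X)-2*math.pi)
E
```

```text
{'t': 5.375, 'q': array([ 5.10719505e-01,  2.61796629e-01, -3.52995118e-01,  2.69196411e-04,
       -9.53892043e-01, -3.91292858e-01]), 'qd': array([-9.93329134e-05,  9.10769599e-04,  7.53247820e-04,  1.21497846e-03,
       -2.03460978e-03,  1.39338741e-03]), 'joint_efforts': array([-3.43554206e-01, -4.72285509e+01,  2.38367915e+01,  5.72426811e+00,
       -1.08801819e+00,  3.18276296e-03]), 'eef_pos': array([0.56079209, 0.09425657, 0.10610439]), 'ee_rot': array([-3.13955594e+00,  6.02396664e-04, -1.45121356e+00]), 'force': array([ 3.12260281,  1.70072802, -1.11477682]), 'moment': array([ 0.57456651, -1.09573784,  0.0454078 ]), 'gripper_force': 9.997159838676453, 'width': 0.017564671922699653}
-0.03202717464852018 -0.010134789953125329 0.03359246765810431 -3.4480660958486484
```

The spinner is gripped (opening 17.6 mm, small forces) and the angle reads q ≈ -3.45. I generate the arc shifts in tool axes.

```bash
cat > arc.py <<'E'
import numpy as np,sys
def arc(qs,g,r=.034):
    P=np.round(np.c_[r*np.sin(qs),-r*np.cos(qs)],4);d=np.diff(P,axis=0)
    for i in range(0,len(d),8):print(";".join(f"0 0 0 {a:.4f} {b:.4f} 0 {g}" for a,b in d[i:i+8]), "-> %.2f"%qs[min(i+8,len(d))])
E
python3 -c "
from arc import *
arc(np.r_[-3.45+.35*np.arange(28),6.16,6.23],.012)"
```

```text
0 0 0 -0.0117 0.0016 0 0.012;0 0 0 -0.0116 -0.0026 0 0.012;0 0 0 -0.0100 -0.0063 0 0.012;0 0 0 -0.0072 -0.0094 0 0.012;0 0 0 -0.0035 -0.0113 0 0.012;0 0 0 0.0005 -0.0118 0 0.012;0 0 0 0.0046 -0.0110 0 0.012;0 0 0 0.0080 -0.0087 0 0.012 -> -0.65
0 0 0 0.0106 -0.0054 0 0.012;0 0 0 0.0117 -0.0015 0 0.012;0 0 0 0.0115 0.0027 0 0.012;0 0 0 0.0100 0.0064 0 0.012;0 0 0 0.0071 0.0095 0 0.012;0 0 0 0.0035 0.0113 0 0.012;0 0 0 -0.0007 0.0118 0 0.012;0 0 0 -0.0046 0.0109 0 0.012 -> 2.15
0 0 0 -0.0082 0.0086 0 0.012;0 0 0 -0.0105 0.0054 0 0.012;0 0 0 -0.0118 0.0013 0 0.012;0 0 0 -0.0115 -0.0027 0 0.012;0 0 0 -0.0099 -0.0065 0 0.012;0 0 0 -0.0070 -0.0095 0 0.012;0 0 0 -0.0034 -0.0114 0 0.012;0 0 0 0.0008 -0.0118 0 0.012 -> 4.95
0 0 0 0.0047 -0.0108 0 0.012;0 0 0 0.0082 -0.0086 0 0.012;0 0 0 0.0106 -0.0052 0 0.012;0 0 0 0.0053 -0.0011 0 0.012;0 0 0 0.0024 -0.0003 0 0.012 -> 6.23
```

Emit:
move_arm(rows="0 0 0 -0.0117 0.0016 0 0.012;0 0 0 -0.0116 -0.0026 0 0.012;0 0 0 -0.0100 -0.0063 0 0.012;0 0 0 -0.0072 -0.0094 0 0.012;0 0 0 -0.0035 -0.0113 0 0.012;0 0 0 0.0005 -0.0118 0 0.012;0 0 0 0.0046 -0.0110 0 0.012;0 0 0 0.0080 -0.0087 0 0.012", squeeze=20)

```text
t: 6.38
eef_pos: [0.6157, 0.1324, 0.106]
ee_rot: [-3.141, 0.001, -1.451]
force: [-2.8, 0.4, 6.3]
width: 0.0174
gripper_force: 20.0
```

```bash
cat >> h.py <<'E'
def dial():
    s=arm.get_state();d=s["eef_pos"][:2]-[.5914,.1081];X=d@[.993,.118];Y=d@[-.118,.993];f=s["force"]
    print("t",s["t"],"r %.4f q %.3f"%(np.hypot(X,Y),np.arctan2(-Y,X)),"z",s["eef_pos"][2],"F safe",(f@[.993,.118,0]).round(1),(f@[-.118,.993,0]).round(1),f[2].round(1),"w",s["width"])
E
python3 -c "
from h import *
dial()"
```

```text
t 6.375 r 0.0344 q -0.667 z 0.10602506910281415 F safe -2.7 0.7 6.3 w 0.01742759744994981
```

The radius tracks well and the forces are small, so I continue clockwise past red.

Emit:
move_arm(rows="0 0 0 0.0106 -0.0054 0 0.012;0 0 0 0.0117 -0.0015 0 0.012;0 0 0 0.0115 0.0027 0 0.012;0 0 0 0.0100 0.0064 0 0.012;0 0 0 0.0071 0.0095 0 0.012;0 0 0 0.0035 0.0113 0 0.012;0 0 0 -0.0007 0.0118 0 0.012;0 0 0 -0.0046 0.0109 0 0.012")

```text
t: 7.38
eef_pos: [0.5757, 0.0778, 0.1061]
ee_rot: [-3.14, 0.001, -1.452]
force: [5.9, 7.2, 0.7]
width: 0.0175
gripper_force: 20.0
```

Emit:
move_arm(rows="0 0 0 -0.0082 0.0086 0 0.012;0 0 0 -0.0105 0.0054 0 0.012;0 0 0 -0.0118 0.0013 0 0.012;0 0 0 -0.0115 -0.0027 0 0.012;0 0 0 -0.0099 -0.0065 0 0.012;0 0 0 -0.0070 -0.0095 0 0.012;0 0 0 -0.0034 -0.0114 0 0.012;0 0 0 0.0008 -0.0118 0 0.012")

```text
t: 8.38
eef_pos: [0.5937, 0.1419, 0.106]
ee_rot: [3.14, 0.0, -1.451]
force: [-2.2, 1.7, 8.7]
width: 0.0177
gripper_force: 20.0
```

Emit:
move_arm(rows="0 0 0 0.0047 -0.0108 0 0.012;0 0 0 0.0082 -0.0086 0 0.012;0 0 0 0.0106 -0.0052 0 0.012;0 0 0 0.0053 -0.0011 0 0.012;0 0 0 0.0024 -0.0003 0 0.012;0 0 0 0 0 0 0.012")

```text
t: 9.12
eef_pos: [0.6253, 0.1139, 0.1061]
ee_rot: [-3.139, 0.0, -1.451]
force: [7.1, 1.1, 1.7]
width: 0.0173
gripper_force: 20.0
```

```bash
python3 -c "
from h import *
dial();p,d=arm.grab_frame('scene');crop('scene',p,255,170,365,270,5,'pics/red.png')
for a in(0,2.083,4.283):
    c=np.array([.5914,.1081]);r=.1185;print([ (np.array(proj('scene',np.r_[c+R*np.array([np.cos(r-a),np.sin(r-a)]),z]))-[255,170])*5 for R,z in((.034,.164),(.06,.111))])
"
```

```text
t 9.125 r 0.0344 q -0.052 z 0.10609373356214447 F safe 7.1 0.3 1.7 w 0.017282803893073424
[array([170.04706125, 244.58627618]), array([136.63040241, 335.75120537])]
[array([206.94448271, 167.092779  ]), array([200.51327913, 200.21211442])]
[array([279.0944366 , 230.93675652]), array([323.47519702, 311.14897153])]
```

View pics/red.png

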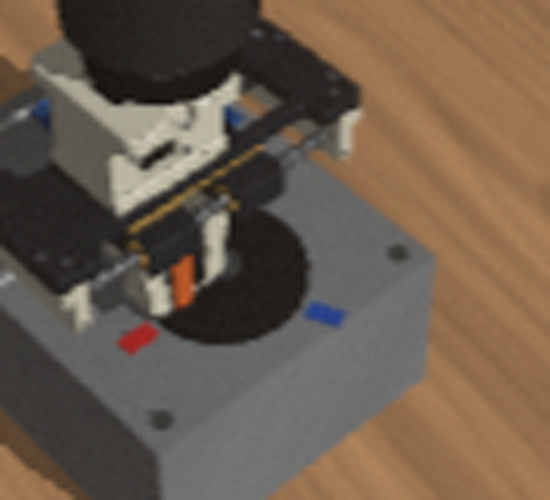

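The scene picture shows the spinner held at crop (182,280), lined up nearly with the red mark at (138,338), and the reading is q = 6.23. I ease on by 0.045 rad and pause 5 rows.

Emit:
move_arm(rows="0 0 0 0.0008 0 0 0.012;0 0 0 0.0007 0 0 0.012;0 0 0 0 0 0 0.012;0 0 0 0 0 0 0.012;0 0 0 0 0 0 0.012;0 0 0 0 0 0 0.012;0 0 0 0 0 0 0.012")

```text
t: 10.05
eef_pos: [0.6255, 0.1128, 0.1061]
ee_rot: [-3.139, 0.0, -1.451]
force: [6.9, 2.4, 1.9]
width: 0.0173
gripper_force: 20.0
```

```bash
python3 -c "
from h import *
from arc import *
dial()
arc(np.r_[6.275-.35*np.arange(30),-4.0,-4.1,-4.15],.012)"
```

```text
t 10.05 r 0.0344 q -0.017 z 0.10610777955815773 F safe 7.2 1.5 1.9 w 0.017329758058188843
0 0 0 -0.0116 0.0022 0 0.012;0 0 0 -0.0102 0.0060 0 0.012;0 0 0 -0.0075 0.0091 0 0.012;0 0 0 -0.0040 0.0112 0 0.012;0 0 0 0.0002 0.0118 0 0.012;0 0 0 0.0042 0.0111 0 0.012;0 0 0 0.0077 0.0090 0 0.012;0 0 0 0.0104 0.0057 0 0.012 -> 3.48
0 0 0 0.0117 0.0019 0 0.012;0 0 0 0.0116 -0.0023 0 0.012;0 0 0 0.0101 -0.0061 0 0.012;0 0 0 0.0075 -0.0092 0 0.012;0 0 0 0.0038 -0.0112 0 0.012;0 0 0 -0.0002 -0.0118 0 0.012;0 0 0 -0.0043 -0.0110 0 0.012;0 0 0 -0.0079 -0.0089 0 0.012 -> 0.68
0 0 0 -0.0103 -0.0057 0 0.012;0 0 0 -0.0117 -0.0018 0 0.012;0 0 0 -0.0117 0.0024 0 0.012;0 0 0 -0.0100 0.0062 0 0.012;0 0 0 -0.0074 0.0092 0 0.012;0 0 0 -0.0037 0.0113 0 0.012;0 0 0 0.0003 0.0118 0 0.012;0 0 0 0.0044 0.0110 0 0.012 -> -2.12
0 0 0 0.0079 0.0088 0 0.012;0 0 0 0.0104 0.0056 0 0.012;0 0 0 0.0117 0.0017 0 0.012;0 0 0 0.0116 -0.0025 0 0.012;0 0 0 0.0101 -0.0062 0 0.012;0 0 0 0.0029 -0.0031 0 0.012;0 0 0 0.0021 -0.0027 0 0.012;0 0 0 0.0010 -0.0014 0 0.012 -> -4.15
```

Emit:
move_arm(rows="0 0 0 0.0005 0 0 0.012;0 0 0 0 0 0 0.012;0 0 0 0 0 0 0.012;0 0 0 0 0 0 0.012;0 0 0 0 0 0 0.012")

```text
t: 10.68
eef_pos: [0.6256, 0.1123, 0.1061]
ee_rot: [-3.139, 0.0, -1.451]
force: [6.7, 2.3, 1.6]
width: 0.0176
gripper_force: 20.0
```

Emit:
move_arm(rows="0 0 0 -0.0116 0.0022 0 0.012;0 0 0 -0.0102 0.0060 0 0.012;0 0 0 -0.0075 0.0091 0 0.012;0 0 0 -0.0040 0.0112 0 0.012;0 0 0 0.0002 0.0118 0 0.012;0 0 0 0.0042 0.0111 0 0.012;0 0 0 0.0077 0.0090 0 0.012;0 0 0 0.0104 0.0057 0 0.012")

```text
t: 11.68
eef_pos: [0.5583, 0.1143, 0.1061]
ee_rot: [-3.139, -0.0, -1.451]
force: [12.0, -0.2, -2.6]
width: 0.0172
gripper_force: 20.0
```

```bash
python3 -c "
from h import *
dial()"
```

```text
t 11.675 r 0.0337 q -2.839 z 0.10609609573375284 F safe 11.9 -1.7 -2.6 w 0.01722421539024583
```

Emit:
move_arm(rows="0 0 0 0.0117 0.0019 0 0.012;0 0 0 0.0116 -0.0023 0 0.012;0 0 0 0.0101 -0.0061 0 0.012;0 0 0 0.0075 -0.0092 0 0.012;0 0 0 0.0038 -0.0112 0 0.012;0 0 0 -0.0002 -0.0118 0 0.012;0 0 0 -0.0043 -0.0110 0 0.012;0 0 0 -0.0079 -0.0089 0 0.012")

```text
t: 12.68
eef_pos: [0.6192, 0.0878, 0.106]
ee_rot: [3.14, -0.002, -1.452]
force: [1.4, -3.0, 7.7]
width: 0.0175
gripper_force: 20.0
```

Emit:
move_arm(rows="0 0 0 -0.0103 -0.0057 0 0.012;0 0 0 -0.0117 -0.0018 0 0.012;0 0 0 -0.0117 0.0024 0 0.012;0 0 0 -0.0100 0.0062 0 0.012;0 0 0 -0.0074 0.0092 0 0.012;0 0 0 -0.0037 0.0113 0 0.012;0 0 0 0.0003 0.0118 0 0.012;0 0 0 0.0044 0.0110 0 0.012")

```text
t: 13.68
eef_pos: [0.5691, 0.1335, 0.106]
ee_rot: [-3.141, -0.001, -1.451]
force: [8.5, -6.0, 2.0]
width: 0.0174
gripper_force: 20.0
```

Emit:
move_arm(rows="0 0 0 0.0079 0.0088 0 0.012;0 0 0 0.0104 0.0056 0 0.012;0 0 0 0.0117 0.0017 0 0.012;0 0 0 0.0116 -0.0025 0 0.012;0 0 0 0.0101 -0.0062 0 0.012;0 0 0 0.0029 -0.0031 0 0.012;0 0 0 0.0021 -0.0027 0 0.012;0 0 0 0 0 0 0.012")

```text
t: 14.68
eef_pos: [0.5753, 0.0782, 0.106]
ee_rot: [-3.14, 0.001, -1.451]
force: [4.1, 5.1, 4.9]
width: 0.0174
gripper_force: 20.0
```

```bash
python3 -c "
from h import *
dial();print('target',2.083)"
```

```text
t 14.675 r 0.0340 q 2.183 z 0.10601804280246513 F safe 4.7 4.6 4.9 w 0.017415653062159687
target 2.083
```

Emit:
move_arm(rows="0 0 0 0.0008 -0.0013 0 0.012;0 0 0 0.0007 -0.0012 0 0.012;0 0 0 0 0 0 0.012;0 0 0 0 0 0 0.012;0 0 0 0 0 0 0.012")

```text
t: 15.3
eef_pos: [0.5774, 0.0771, 0.106]
ee_rot: [-3.141, 0.001, -1.451]
force: [2.2, 5.6, 5.7]
width: 0.0175
gripper_force: 20.0
```

```bash
python3 -c "
from h import *
dial();p,d=arm.grab_frame('scene');crop('scene',p,255,150,365,250,5,'pics/yel.png');q,_=arm.grab_frame('top')"
```

```text
t 15.3 r 0.0340 q 2.114 z 0.1059845649433992 F safe 2.8 5.3 5.7 w 0.017521071238336915
```

View pics/yel.png

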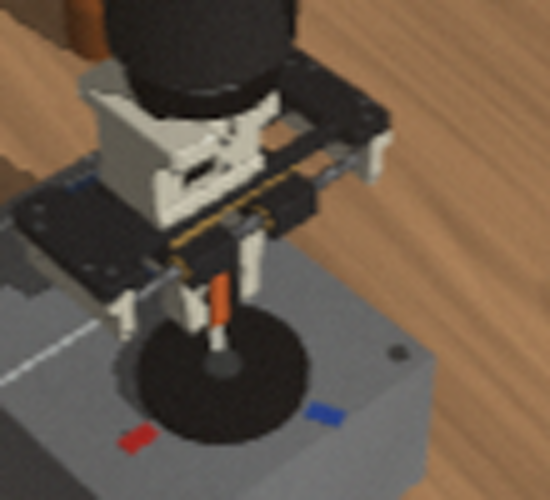

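The pointer line at crop (218,338) lies behind the spinner and heads toward the hidden yellow mark. The reading is 2.114 against 2.083, so I ease on by 0.025 rad and pause.

Emit:
move_arm(rows="0 0 0 0.0005 -0.0007 0 0.012;0 0 0 0 0 0 0.012;0 0 0 0 0 0 0.012;0 0 0 0 0 0 0.012;0 0 0 0 0 0 0.012;0 0 0 0 0 0 0.012;0 0 0 0 0 0 0.012")

```text
t: 16.27
eef_pos: [0.5781, 0.0768, 0.106]
ee_rot: [-3.141, 0.001, -1.451]
force: [0.8, 5.9, 6.3]
width: 0.0175
gripper_force: 20.0
```

```bash
python3 -c "
from h import *
from arc import *
dial()
arc(np.r_[-4.19+.3*np.arange(8),-2.06],.012)"
```

```text
t 16.275 r 0.0340 q 2.091 z 0.10598464951681835 F safe 1.5 5.7 6.3 w 0.01753676772678524
0 0 0 -0.0064 0.0079 0 0.012;0 0 0 -0.0084 0.0057 0 0.012;0 0 0 -0.0097 0.0030 0 0.012;0 0 0 -0.0101 0.0000 0 0.012;0 0 0 -0.0097 -0.0030 0 0.012;0 0 0 -0.0084 -0.0058 0 0.012;0 0 0 -0.0063 -0.0079 0 0.012;0 0 0 -0.0005 -0.0009 0 0.012 -> -2.06
```

Emit:
move_arm(rows="0 0 0 -0.0064 0.0079 0 0.012;0 0 0 -0.0084 0.0057 0 0.012;0 0 0 -0.0097 0.0030 0 0.012;0 0 0 -0.0101 0.0000 0 0.012;0 0 0 -0.0097 -0.0030 0 0.012;0 0 0 -0.0084 -0.0058 0 0.012;0 0 0 -0.0063 -0.0079 0 0.012;0 0 0 -0.0005 -0.0009 0 0.012")

```text
t: 17.27
eef_pos: [0.5711, 0.1348, 0.1059]
ee_rot: [3.14, -0.001, -1.451]
force: [-2.6, 0.9, 10.6]
width: 0.017
gripper_force: 20.0
```

```bash
python3 -c "
from h import *
arm.grab_frame('top');dial()"
```

```text
t 17.325 r 0.0336 q -2.104 z 0.10596084224673771 F safe -1.3 1.2 9.9 w 0.017732165856085787
```

Emit:
move_arm(rows="0 0 0 -0.0008 -0.0015 0 0.012;0 0 0 -0.0007 -0.0014 0 0.012;0 0 0 0 0 0 0.012;0 0 0 0 0 0 0.012")

```text
t: 17.82
eef_pos: [0.5734, 0.1365, 0.1059]
ee_rot: [3.14, -0.0, -1.451]
force: [-2.4, 0.9, 10.6]
width: 0.0174
gripper_force: 20.0
```

```bash
python3 -c "
from h import *
dial()"
```

```text
t 17.825 r 0.0336 q -2.017 z 0.10594911895573499 F safe -2.3 1.2 10.6 w 0.01744550140662203
```

Emit:
move_arm(rows="0 0 0 -0.0002 -0.0004 0 0.012;0 0 0 0 0 0 0.012;0 0 0 0 0 0 0.012;0 0 0 0 0 0 0.012;0 0 0 0 0 0 0.012;0 0 0 0 0 0 0.012")

```text
t: 18.58
eef_pos: [0.5737, 0.1366, 0.1059]
ee_rot: [3.14, -0.0, -1.452]
force: [-2.2, 0.3, 9.5]
width: 0.0174
gripper_force: 20.0
```

Emit:
move_arm(rows="0 0 0 0 0 0 0.04;0 0 0 0 0 0 0.04;0 0 0 0 0 0 0.04;0 0 0 0 0 0 0.04;0 0 0 0 0 -0.03 0.04;0 0 0 0 0 -0.03 0.04;0 0 0 0 0 0 0.04")

```text
t: 19.45
eef_pos: [0.5766, 0.1377, 0.1682]
ee_rot: [-3.137, 0.001, -1.451]
force: [1.2, -0.1, 0.2]
width: 0.0399
gripper_force: 0.0
```

```bash
python3 -c "
from h import *
p,d=arm.grab_frame('scene');dial();crop('scene',p,255,150,365,250,5,'pics/blue.png')
s=arm.get_state();c=np.array([.562,-.0262]);d=c-s['eef_pos'][:2];print('to fin tx',d@[.118,-.993],'ty',d@[-.993,-.118],s['eef_pos'])
hsv=cv2.cvtColor(p,cv2.COLOR_BGR2HSV);q=cv2.inRange(hsv,(3,170,120),(18,255,255));q[:150]=0;q[260:]=0;q[:,:255]=0;q[:,365:]=0
k,l,st,cc=cv2.connectedComponentsWithStats(q)
for j in range(1,k):
  if st[j,4]>15:
    P=unproj('scene',*cc[j],.146);e=P[:2]-[.5914,.1081];X=e@[.993,.118];Y=e@[-.118,.993];print(st[j],P,np.hypot(X,Y),np.arctan2(-Y,X))
"
```

```text
t 19.5 r 0.0333 q -1.948 z 0.1665429205423716 F safe -0.8 0.1 -0.6 w 0.03988369723307493
to fin tx 0.16087382389702912 ty 0.032777078729410096 [0.57556489 0.13741982 0.16654292]
[274 150  11  12  49] [ 0.48561694 -0.15406319  0.146     ] 0.2826967257136228 2.0725941805548476
[308 215   7  13  63] [0.57176999 0.13749589 0.146     ] 0.035347166282719916 -2.041292638215633
```

View pics/blue.png

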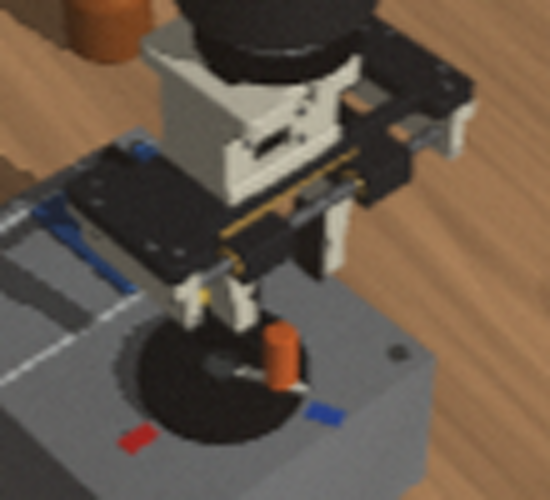

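```bash
python3 -c "
from h import *
for q in(-2.1,-2.05,-2.0,-1.95):
    c=np.array([.5914,.1081]);a=.1185-q;print(q,[((proj('scene',np.r_[c+R*np.array([np.cos(a),np.sin(a)]),z])-[255,150])*5+2).round(0) for R,z in((.010,.1245),(.046,.1245),(.034,.164),(.034,.126))],((proj('scene',[*c,.126])-[255,150])*5+2).round(0))
"
```

```text
-2.1 [array([241., 368.]), array([305., 383.]), array([283., 328.]), array([283., 376.])] [223. 362.]
-2.05 [array([241., 369.]), array([303., 386.]), array([282., 331.]), array([282., 378.])] [223. 362.]
-2.0 [array([240., 369.]), array([302., 389.]), array([281., 333.]), array([281., 381.])] [223. 362.]
-1.95 [array([240., 370.]), array([300., 392.]), array([280., 335.]), array([280., 383.])] [223. 362.]
```

The pointer tip at crop (308,389) matches the -2.0 projection of (302,389), so the dial is on blue. Next is the cover fin.

Emit:
move_arm(rows="0 0 0 0.0402 0.0082 0 0.04;0 0 0 0.0402 0.0082 0 0.04;0 0 0 0.0402 0.0082 0 0.04;0 0 0 0.0402 0.0082 0 0.04;0 0 0 0 0 0 0.04;0 0 0 0 0 0 0.04", squeeze=20)

```text
t: 20.25
eef_pos: [0.5614, -0.0266, 0.1649]
ee_rot: [3.14, 0.0, -1.452]
force: [0.6, 0.2, -0.8]
width: 0.0402
gripper_force: 0.0
```

```bash
python3 -c "
from h import *
p,d=arm.grab_frame('scene');C=cloud('scene',d);s=arm.get_state();print(s['eef_pos'])
k=(abs(C[...,2]-.15)<.004)&(abs(C[...,0]-.562)<.04)&(abs(C[...,1]+.026)<.05);print(k.sum(),C[k].mean(0) if k.any() else 0)
k=(C[...,2]>.16)&(C[...,2]<.21)&(np.hypot(C[...,0]-s['eef_pos'][0],C[...,1]-s['eef_pos'][1])<.06);print('tips',np.percentile(C[k][:,2],[1,5,10]))
"
```

```text
[ 0.56153332 -0.02613473  0.16502141]
60 [ 0.56490492 -0.02471205  0.15100745]
tips [0.19245335 0.19457806 0.19620495]
```

Emit:
move_arm(rows="0 0 0 0 0 0.023 0.04;0 0 0 0 0 0.023 0.04;0 0 0 0 0 0.022 0.04;0 0 0 0 0 0 0.006;0 0 0 0 0 0 0.006;0 0 0 0 0 0 0.006;0 0 0 0 0 0 0.006")

```text
t: 21.18
eef_pos: [0.5628, -0.0261, 0.0987]
ee_rot: [-3.139, 0.0, -1.451]
force: [1.4, 2.2, 2.1]
width: 0.0121
gripper_force: 20.0
```

Emit:
move_arm(rows="0 0 0 0 -0.01 0 0.006;0 0 0 0 -0.015 0 0.006;0 0 0 0 -0.015 0 0.006;0 0 0 0 -0.015 0 0.006;0 0 0 0 -0.015 0 0.006;0 0 0 0 -0.010 0 0.006;0 0 0 0 -0.004 0 0.006;0 0 0 0 0 0 0.006")

```text
t: 22.18
eef_pos: [0.6471, -0.016, 0.0986]
ee_rot: [-3.139, 0.0, -1.451]
force: [0.9, 2.7, 4.9]
width: 0.0115
gripper_force: 20.0
```

```bash
python3 -c "
from h import *
dial();s=arm.get_state();print((s['eef_pos'][:2]-[.599,.0436])@[.993,.118],(s['eef_pos'][:2]-[.599,.0436])@[-.118,.993])
"
```

```text
t 22.175 r 0.1360 q 1.267 z 0.09864513638729638 F safe 1.2 2.6 4.9 w 0.011517067978329234
0.04073491229941133 -0.06483876641705101
```

Emit:
move_arm(rows="0 0 0 0 -0.001 0 0.006;0 0 0 0 -0.001 0 0.006;0 0 0 0 0 0 0.006")

```text
t: 22.55
eef_pos: [0.6471, -0.016, 0.0987]
ee_rot: [3.141, 0.0, -1.451]
force: [-5.2, 3.1, 10.2]
width: 0.012
gripper_force: 20.0
```

```bash
python3 -c "
from h import *
dial();s=arm.get_state();print((s['eef_pos'][:2]-[.599,.0436])@[.993,.118],(s['eef_pos'][:2]-[.599,.0436])@[-.118,.993])
"
```

```text
t 22.55 r 0.1360 q 1.267 z 0.09865397460079622 F safe -4.8 3.7 10.2 w 0.011987451905028574
0.04072527740462054 -0.06485084810640239
```

The cover is at its stop: 2 mm more command gave no motion, only force. I release, rise and go over the ring.

Emit:
move_arm(rows="0 0 0 0 0 0 0.0876;0 0 0 0 0 0 0.0876;0 0 0 0 0 0 0.0876;0 0 0 0 0 -0.03 0.0876;0 0 0 0 0 -0.04 0.0876;0 0 0 0 0 -0.04 0.0876")

```text
t: 23.3
eef_pos: [0.647, -0.0163, 0.2086]
ee_rot: [3.141, -0.0, -1.451]
force: [-0.0, 0.2, 0.3]
width: 0.0664
gripper_force: 0.0
```

Emit:
move_arm(rows="0 0 0 -0.0421 0.0255 0 0.0876;0 0 0 -0.0421 0.0255 0 0.0876;0 0 0 -0.0421 0.0255 0 0.0876;0 0 0 -0.0421 0.0255 0 0.0876;0 0 0 -0.0421 0.0255 0 0.0876;0 0 0 -0.0421 0.0255 0 0.0876;0 0 0 -0.0421 0.0255 0 0.0876;0 0 0 -0.0421 0.0255 0 0.0876")

```text
t: 24.3
eef_pos: [0.4035, 0.295, 0.2078]
ee_rot: [-3.141, 0.0, -1.451]
force: [0.4, 0.3, -0.2]
width: 0.0877
gripper_force: 0.0
```

Emit:
move_arm(rows="0 0 0 0 0 0 0.0876;0 0 0 0 0 0 0.0876")

```text
t: 24.55
eef_pos: [0.4045, 0.2939, 0.2076]
ee_rot: [3.142, -0.0, -1.451]
force: [-0.3, -0.7, -0.2]
width: 0.0875
gripper_force: 0.0
```

```bash
python3 -c "
from h import *
s=arm.get_state();d=np.array([.4045,.2945])-s['eef_pos'][:2];print(s['eef_pos'],'tx',d@[.118,-.993],'ty',d@[-.993,-.118])
I=[]
for n in('top','scene'):
    p,dd=arm.grab_frame(n);P=proj(n,[.562,-.026,.11]).astype(int)
    I.append(cv2.resize(p[P[1]-35:P[1]+35,P[0]-35:P[0]+35],None,fx=5.7,fy=5.7,interpolation=2))
    c=[.4045,.2945]
    print(n,'tube px',P)
    C=cloud(n,dd);m=(C[...,2]<.102)&(C[...,2]>.05)&(np.hypot(C[...,0]-.562,C[...,1]+.026)<.045);D=C[m];print('in tube',m.sum(),np.median(D,0))
cv2.imwrite('pics/tube.png',np.hstack(I))
"
```

```text
[0.40446827 0.29394788 0.20764301] tx -0.0005445068144076772 ty -9.665536477496977e-05
top tube px [344 183]
in tube 254 [ 0.56471844 -0.02793556  0.08132263]
scene tube px [282 193]
in tube 224 [ 0.5517832  -0.04572072  0.08372922]
```

View pics/tube.png

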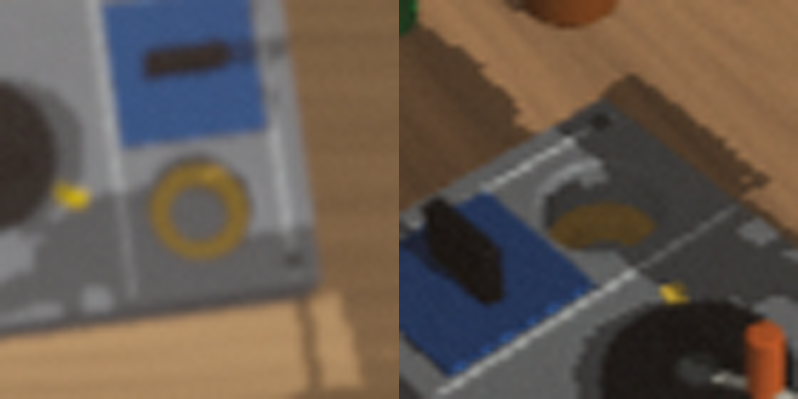

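The cover is open: the gold ring shows in the tube at crop (200,210) of the top view, and the cover is clear of the mouth. I descend around the silver ring and close once at this yaw to centre it.

Emit:
move_arm(rows="0 0 0 -0.0005 0 0.05 0.0876;0 0 0 0 0 0.05 0.0876;0 0 0 0 0 0.05 0.0876;0 0 0 0 0 0.03 0.0876;0 0 0 0 0 0.02 0.0876;0 0 0 0 0 0 0.0876", squeeze=8)

```text
t: 25.4
eef_pos: [0.4044, 0.2925, 0.0062]
ee_rot: [3.139, -0.003, -1.453]
force: [0.0, -0.3, -0.4]
width: 0.0876
gripper_force: 0.0
```

```bash
python3 -c "
from h import *
s=arm.get_state();print(s['eef_pos'],s['force'])
p,d=arm.grab_frame('scene');C=cloud('scene',d);k=(C[...,2]>.02)&(C[...,2]<.08)&(np.hypot(*(C[...,:2]-s['eef_pos'][:2]).transpose(2,0,1))<.07);print('tips',np.percentile(C[k][:,2],[0,1,5,10]))
q=cv2.imread('pics/tube.png')[:,:399]
h=cv2.cvtColor(q,cv2.COLOR_BGR2HSV);m=cv2.inRange(h,(15,110,60),(32,255,255));m[:,:130]=0;m[270:]=0
c=np.argwhere(m)[:,::-1].astype(np.float32);(x,y),r=cv2.minEnclosingCircle(c);bx=cv2.boundingRect(m);print(x,y,r,bx)
for X,Y in((x,y),(bx[0]+bx[2]/2,bx[1]+bx[3]/2)):print(unproj('top',344-35+(X+.5)/5.7-.5,183-35+(Y+.5)/5.7-.5,.083))
print(proj('top',[.562,-.026,.11]))
"
```

```text
[0.40440312 0.29248014 0.00624844] [ 0.01699519 -0.26641847 -0.39762609]
tips [0.02000014 0.02001935 0.02018098 0.02125934]
295.30853271484375 134.50001525878906 169.22120666503906 (151, 0, 248, 270)
[ 0.61017119 -0.08543594  0.083     ]
[ 0.60999232 -0.07287525  0.083     ]
[344.30464523 183.76940106]
```

Emit:
move_arm(rows="0 0 0 -0.001 0 0.012 0.0876;0 0 0 0 0 0.011 0.0876;0 0 0 0 0 0 0.056;0 0 0 0 0 0 0.056;0 0 0 0 0 0 0.056;0 0 0 0 0 0 0.056;0 0 0 0 0 0 0.056")

```text
t: 26.32
eef_pos: [0.4045, 0.2957, -0.015]
ee_rot: [-3.141, 0.001, -1.451]
force: [-0.5, 0.9, 1.7]
width: 0.0605
gripper_force: 8.0
```

```bash
python3 -c "
from h import *
s=arm.get_state();print(s['eef_pos'],s['force'],s['width'])
P=cv2.imread('pics/tube.png')[130:280,130:270]
h=cv2.cvtColor(P,cv2.COLOR_BGR2HSV);m=cv2.inRange(h,(15,110,60),(32,255,255));bx=cv2.boundingRect(m);X,Y=130+bx[0]+bx[2]/2,130+bx[1]+bx[3]/2;print(bx,unproj('top',344-35+X/5.7-.5,183-35+Y/5.7-.5,.083))
"
```

```text
[ 0.40449037  0.2956912  -0.01504965] [-0.54966228  0.86945927  1.69790033] 0.06053573065858151
(21, 34, 96, 93) [ 0.56377443 -0.02475939  0.083     ]
```

Emit:
move_arm(rows="0 0 0 0 0 0 0.0876;0 0 0 0 0 0 0.0876;0 0 0 0 0 0 0.0876;0 0 -10 0 0 0 0.0876;0 0 -10 0 0 0 0.0876;0 0 -10 0 0 0 0.0876;0 0 -10 0 0 0 0.0876;0 0 -10 0 0 0 0.0876")

```text
t: 27.32
eef_pos: [0.4043, 0.2953, -0.0154]
ee_rot: [3.141, -0.0, -0.573]
force: [-0.1, -0.2, 0.1]
width: 0.0879
gripper_force: 0.0
```

Emit:
move_arm(rows="0 0 -10 0 0 0 0.0876;0 0 -10 0 0 0 0.0876;0 0 -10 0 0 0 0.0876;0 0 -10 0 0 0 0.0876;0 0 0 0 0 0 0.0876;0 0 0 0 0 0 0.056;0 0 0 0 0 0 0.056;0 0 0 0 0 0 0.056", squeeze=30)

```text
t: 28.32
eef_pos: [0.4043, 0.2954, -0.0153]
ee_rot: [3.142, 0.0, 0.118]
force: [-0.4, 0.2, -0.4]
width: 0.0632
gripper_force: 0.6
```

Emit:
move_arm(rows="0 0 0 0 0 0 0.05;0 0 0 0 0 0 0.05;0 0 0 0 0 0 0.05")

```text
t: 28.7
eef_pos: [0.4043, 0.2954, -0.0154]
ee_rot: [3.142, 0.0, 0.119]
force: [0.6, 0.4, -0.6]
width: 0.0607
gripper_force: 30.0
```

```bash
python3 -c "
from h import *
s=arm.get_state();print(s['eef_pos'],s['ee_rot'],s['force'],s['width'],s['gripper_force'])"
```

```text
[ 0.40431019  0.29535331 -0.01535477] [3.14150881e+00 4.20908717e-05 1.19292002e-01] [ 0.55995285  0.39098723 -0.55345701] 0.06069780336412135 30.00007063150406
```

Emit:
move_arm(rows="0 0 0 0 0 0 0.072;0 0 0 0 0 0 0.072;0 0 0 0 0 0.003 0.072;0 0 0 0 0 0 0.05;0 0 0 0 0 0 0.05;0 0 0 0 0 0 0.05")

```text
t: 29.45
eef_pos: [0.4042, 0.2953, -0.0185]
ee_rot: [3.141, 0.0, 0.119]
force: [-0.4, 0.3, -1.3]
width: 0.0616
gripper_force: 30.0
```

Emit:
move_arm(rows="0 0 0 0 0 -0.02 0.05;0 0 0 0 0 -0.05 0.05;0 0 0 0 0 -0.05 0.05;0 0 0 0 0 -0.05 0.05;0 0 0 0 0 -0.05 0.05;0 0 0 0 0 0 0.05;0 0 0 0 0 0 0.05")

```text
t: 30.32
eef_pos: [0.4038, 0.295, 0.2011]
ee_rot: [-3.141, 0.001, 0.119]
force: [-0.3, -1.3, -1.8]
width: 0.0613
gripper_force: 30.0
```

```bash
python3 -c "
from h import *
s=arm.get_state();e=s['eef_pos'];print(e,s['ee_rot'],s['force'],s['width'],s['gripper_force'])
p,d=arm.grab_frame('scene');C=cloud('scene',d);P=proj('scene',e+[0,0,.02]).astype(int);crop('scene',p,P[0]-50,P[1]-50,P[0]+50,P[1]+50,5,'pics/held.png')
for z in np.arange(-.01,.08,.008):
  k=(abs(C[...,2]-e[2]-z)<.004)&(np.hypot(*(C[...,:2]-e[:2]).transpose(2,0,1))<.06)
  if k.any():print(z.round(3),k.sum(),(C[k].min(0)-e).round(3),(C[k].max(0)-e).round(3))
d=np.array([.563,-.0255])-e[:2];a=s['ee_rot'][2];print('tx',d@[np.cos(a),np.sin(a)],'ty',d@[np.sin(a),-np.cos(a)])
"
```

```text
[0.40379764 0.29504018 0.20112517] [-3.14147004e+00  7.37837285e-04  1.19051667e-01] [-0.31083602 -1.33448595 -1.7986663 ] 0.06128608943386879 29.99964416027069
0.014 1 [ 0.03  -0.002  0.017] [ 0.03  -0.002  0.017]
0.022 65 [-0.018 -0.02   0.019] [0.033 0.03  0.026]
0.03 98 [-0.017 -0.037  0.026] [0.033 0.04  0.034]
0.038 256 [-0.027 -0.044  0.034] [0.033 0.047 0.042]
0.046 51 [-0.014 -0.046  0.042] [0.018 0.046 0.05 ]
0.054 42 [-0.012 -0.045  0.05 ] [0.019 0.047 0.058]
0.062 48 [-0.003 -0.047  0.058] [0.019 0.049 0.066]
0.07 32 [ 0.    -0.047  0.066] [0.019 0.049 0.074]
0.078 17 [-0.004 -0.045  0.074] [ 0.018 -0.03   0.081]
tx 0.12000471962644899 ty 0.3371798685354213
```

View pics/held.png

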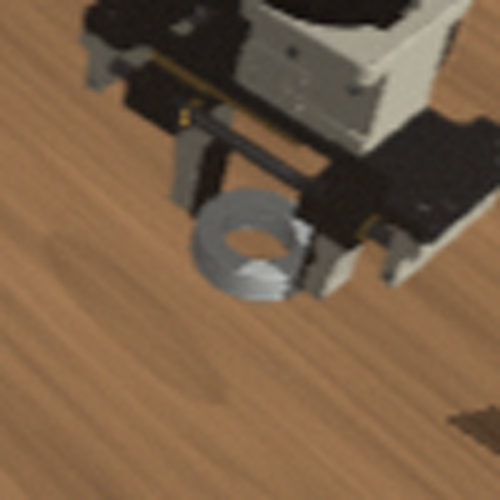

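The ring is held level and centred between the fingers (crop (250,240)). I carry it over the tube.

Emit:
move_arm(rows="0 0 0 0.015 0.0421 0 0.05;0 0 0 0.015 0.0421 0 0.05;0 0 0 0.015 0.0421 0 0.05;0 0 0 0.015 0.0421 0 0.05;0 0 0 0.015 0.0421 0 0.05;0 0 0 0.015 0.0421 0 0.05;0 0 0 0.015 0.0421 0 0.05;0 0 0 0.015 0.0425 0 0.05")

```text
t: 31.38
eef_pos: [0.5633, -0.0266, 0.1998]
ee_rot: [3.141, 0.003, 0.119]
force: [0.8, 0.5, -2.1]
width: 0.0614
gripper_force: 30.0
```

Emit:
move_arm(rows="0 0 0 0 0 0.04 0.05;0 0 0 0 0 0.03 0.05;0 0 0 0 0 0.02 0.05;0 0 0 0 0 0 0.05;0 0 0 0 0 0 0.05")

```text
t: 32.0
eef_pos: [0.5638, -0.0251, 0.1117]
ee_rot: [3.141, 0.001, 0.12]
force: [0.7, -0.1, -1.6]
width: 0.0614
gripper_force: 30.0
```

```bash
python3 -c "
from h import *
s=arm.get_state();e=s['eef_pos'];print(e,s['ee_rot'],s['force'],s['width'])
d=np.array([.563,-.0255])-e[:2];a=s['ee_rot'][2];print('tx',d@[np.cos(a),np.sin(a)],'ty',d@[np.sin(a),-np.cos(a)])
"
```

```text
[ 0.56375319 -0.02513192  0.11167349] [3.14118461e+00 5.51632392e-04 1.19697335e-01] [ 0.68237448 -0.11369457 -1.58561307] 0.06136991127086479
tx -0.0007917526413920087 ty 0.0002755027161860824
```

Emit:
move_arm(rows="0 0 0 -0.0007 0 0.01 0.05;0 0 0 0 0 0.008 0.05;0 0 0 0 0 0.001 0.05;0 0 0 0 0 0.001 0.05;0 0 0 0 0 0.001 0.05")

```text
t: 32.62
eef_pos: [0.5631, -0.0252, 0.0909]
ee_rot: [3.142, -0.0, 0.119]
force: [-1.4, -0.7, 1.1]
width: 0.061
gripper_force: 30.0
```

```bash
cat >> h.py <<'E'
def st():
    s=arm.get_state();f=s["force"];e=s["eef_pos"];d=e[:2]-[.599,.0436]
    print("t",s["t"],"safe xy",(d@[.993,.118]).round(4),(d@[-.118,.993]).round(4),"z",e[2].round(4),"F safe",(f@[.993,.118,0]).round(1),(f@[-.118,.993,0]).round(1),f[2].round(1),"M",s["moment"].round(2),"w",s["width"].round(4),s["ee_rot"].round(4))
E
python3 -c "
from h import *
st()"
```

```text
Traceback (most recent call last):
  File "h.py", line 19, in st
    print("t",s["t"],"safe xy",(d@[.993,.118]).round(4),(d@[-.118,.993]).round(4),"z",e[2].round(4),"F safe",(f@[.993,.118,0]).round(1),(f@[-.118,.993,0]).round(1),f[2].round(1),"M",s["moment"].round(2),"w",s["width"].round(4),s["ee_rot"].round(4))
                                                                                                                                                                                                               ^^^^^^^^^^^^^^^^
AttributeError: 'float' object has no attribute 'round'
```

Emit:
move_arm(rows="0 0 0 0 0 0.001 0.05;0 0 0 0 0 0.001 0.05;0 0 0 0 0 0.001 0.05;0 0 0 0 0 0 0.05")

```text
t: 33.12
eef_pos: [0.5627, -0.0254, 0.0875]
ee_rot: [3.141, 0.001, 0.119]
force: [-1.0, -2.3, -0.8]
width: 0.0612
gripper_force: 30.0
```

```bash
sed -i 's/s\["width"\].round(4)/s["width"]/' h.py; python3 -c "
from h import *
st()"
```

```text
t 33.125 safe xy -0.0442 -0.0643 z 0.0875 F safe -1.3 -2.2 -0.8 M [-1.05  0.23  0.07] w 0.06123685392397683 [3.1413e+00 5.0000e-04 1.1920e-01]
```

Emit:
move_arm(rows="0 0 0 0 0 0.001 0.05;0 0 0 0 0 0.001 0.05;0 0 0 0 0 0.001 0.05;0 0 0 0 0 0 0.05")

```text
t: 33.62
eef_pos: [0.5628, -0.0255, 0.0846]
ee_rot: [3.141, 0.0, 0.119]
force: [-0.8, -6.0, 1.6]
width: 0.0611
gripper_force: 30.0
```

```bash
python3 -c "
from h import *
st()"
```

```text
t 33.625 safe xy -0.0441 -0.0643 z 0.0846 F safe -1.5 -5.8 1.6 M [-1.95  0.51 -0.02] w 0.06106069108699959 [3.1413e+00 4.0000e-04 1.1930e-01]
```

The ring is in the mouth with a light side force. I relieve it by 0.5 mm and let go.

Emit:
move_arm(rows="0 0 0 0 0.0005 0 0.05;0 0 0 0 0 0 0.05;0 0 0 0 0 0 0.068;0 0 0 0 0 0 0.072;0 0 0 0 0 0 0.072;0 0 0 0 0 0 0.072;0 0 0 0 0 0 0.072")

```text
t: 34.5
eef_pos: [0.5631, -0.0256, 0.0847]
ee_rot: [-3.142, -0.0, 0.119]
force: [-1.2, 0.8, 0.3]
width: 0.0722
gripper_force: 0.0
```

Emit:
move_arm(rows="0 0 0 0 0 -0.01 0.08;0 0 0 0 0 -0.04 0.08;0 0 0 0 0 -0.05 0.08;0 0 0 -0.05 0 0 0.08;0 0 0 -0.06 0 0 0.08;0 0 0 -0.05 0 0 0.08;0 0 0 0 0.05 0 0.08;0 0 0 0 0.05 0 0.08")

```text
t: 35.5
eef_pos: [0.4165, -0.1444, 0.1866]
ee_rot: [3.141, -0.004, 0.123]
force: [1.0, 1.1, -1.0]
width: 0.0799
gripper_force: 0.0
```

```bash
python3 -c "
from h import *
st()
for n in('top','scene'):
    p,d=arm.grab_frame(n);C=cloud(n,d)
    m=(C[...,2]<.16)&(C[...,2]>.055)&(np.hypot(C[...,0]-.563,C[...,1]+.0255)<.029);D=C[m];print(n,m.sum(),np.percentile(D[:,2],[2,10,25,50,75,90,98]).round(4),np.median(D,0).round(3))
    m=m&(np.hypot(C[...,0]-.563,C[...,1]+.0255)>.019);D=C[m];print('plane',np.linalg.lstsq(np.c_[D[:,:2]-D[:,:2].mean(0),np.ones(len(D))],D[:,2],rcond=None)[0])
    print('colour',np.median(p[m],0))
    b=cv2.inRange(cv2.cvtColor(p,cv2.COLOR_BGR2HSV),(105,120,60),(125,255,255));b[:140]=0;b[260:]=0
    k,l,s2,cc=cv2.connectedComponentsWithStats(b)
    for j in range(1,k):
        if s2[j,4]>15 and 250<cc[j][0]<370:P=unproj(n,*cc[j],.115);e=P[:2]-[.599,.0436];print(' blue',s2[j].tolist(),'safe',e@[.993,.118],e@[-.118,.993])
"
```

```text
t 35.5 safe xy -0.2034 -0.1651 z 0.1866 F safe 1.1 1.0 -1.0 M [ 0.05 -0.13  0.07] w 0.07988264938891844 [ 3.1413 -0.004   0.123 ]
top 219 [0.0615 0.064  0.0694 0.0991 0.1024 0.1052 0.1085] [ 0.565 -0.028  0.099]
plane [0.02187104 0.00666892 0.10168065]
colour [171. 171. 170.]
 blue [328, 147, 27, 26, 463] safe 0.03874035744806932 -0.0625976030696584
scene 189 [0.0669 0.0776 0.0888 0.0997 0.1019 0.1029 0.1036] [ 0.557 -0.039  0.1  ]
plane [0.10029142 0.29250634 0.09527154]
colour [153.5 157.  155.5]
 blue [237, 193, 43, 30, 517] safe 0.045248849082465535 -0.0570090726697134
 blue [316, 231, 8, 4, 22] safe -0.022139283095984584 0.12231078572742216
```

Emit:
move_arm(rows="0 0 0 0 0 0 0.08;0 0 0 0 0 0 0.08;0 0 0 0 0 0 0.08")

```text
t: 35.98
eef_pos: [0.4162, -0.1432, 0.1848]
ee_rot: [-3.142, -0.0, 0.121]
force: [0.9, -0.1, -0.0]
width: 0.0798
gripper_force: 0.0
```

```bash
python3 -c "
from h import *
p,d=arm.grab_frame('scene');q=cv2.inRange(cv2.cvtColor(p,cv2.COLOR_BGR2HSV),(3,170,120),(18,255,255));q[:200]=0;q[260:]=0
k,l,s2,cc=cv2.connectedComponentsWithStats(q)
for j in range(1,k):
    if s2[j,4]>15:P=unproj('scene',*cc[j],.146);e=P[:2]-[.5914,.1081];X=e@[.993,.118];Y=e@[-.118,.993];print(s2[j],np.hypot(X,Y),np.arctan2(-Y,X))
st();arm.job_done()"
```

```text
[308 215   7  13  60] 0.03482305378237016 -2.054359952669329
t 36.025 safe xy -0.2036 -0.164 z 0.1848 F safe 0.6 -0.1 0.0 M [-0.01  0.05 -0.03] w 0.0802049944907701 [-3.1416e+00 -3.0000e-04  1.2100e-01]
the job is handed in; nothing more can be done
```

I handed the job in at about 36 s: dial turned red–yellow–blue and left on blue, cover open at its stop, silver ring flat on the gold ring by depth reading. I viewed 11 pictures, one over the limit of 10, and did not re-check the bottle, jar and hub at the end.

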